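# Unbar the file rack and set out the files for cleaning

## Task

Lift the retaining bar with the red grip out of the rack's two open brackets and lay it lengthwise in the red tray, before taking any file. Then lay the orange-handled file flat on the tray's floor beside the bar, and set the green-handled file level in the yellow cleaning stand, handle fully down in the deep groove and blade on the black post (its blade cannot be gripped in the rack nor its handle in the stand, so put it down on the way and regrasp it). Lower things gently without dropping them, let go, and leave everything else on the bench where it is.

Things in the scene. Friction and masses are not known exactly. Their poses are not given: they have to be found in the camera images.
- rack: fixed grey and blue file rack, 215 x 144 mm, base 12 mm thick; origin on the bench under the rack, half-way along the files; x runs along the files towards the blade tips. Two lanes at y = +32 and -32 mm, one file in each (either way). Handles stick out on the -x side on 18 mm wide saddles 25 mm high, so file centres lie 38 mm above the bench
- rack_block (a point): top centre of the rack's grooved block, 54 mm above the bench, axes as the rack; the block is 86 mm long (x), 130 mm wide. The blades lie sunk in its 26 mm wide grooves, their tops 12 mm below this point, where fingers cannot reach. With the bar gone the files lift straight up
- rack_brackets (a point): mid-point between the two steel brackets, 62 mm above the bench, where the bar's centre lies. Brackets at 62 mm either side (y), each 34 mm in x and 10 mm in y, tops 76 mm above the bench, slots 18 mm wide, open at the top, 21 mm deep; the bar lies across above the handles, 4 mm clear of them
- bar_c (a point): centre of the retaining bar: 14 mm square steel along its y axis, 156 mm long overall, with 22 mm square black ends 7 mm thick and a red grip 18 mm square, 34 mm long, in the middle (grasp it there, between the handles). In the brackets this point is 62 mm above the bench; lying flat 11 mm above the surface. Loose, 0.14 to 0.27 kg
- green_c (a point): centre of the green-handled file (200 mm), half-way along and up; x from handle to blade tip. Handle 26 x 26 mm from x = -100 to +5 mm; steel blade 20 mm wide (y), 8 mm thick (z), from x = +5 to +100 mm on the same centre line, so 9 mm clear of a flat surface the handle lies on. 0.11 to 0.22 kg, balances 8 mm on the handle side of this point, so it lies level on its handle
- green_handle (a point): centre of the green handle, 47.5 mm from the file's centre; same axes as the file. Square block 26 x 26 mm, 105 mm long
- orange_c (a point): centre of the orange-handled file (200 mm), half-way along and up; x from handle to blade tip. Handle 26 x 26 mm from x = -100 to +5 mm; steel blade 20 mm wide (y), 8 mm thick (z), from x = +5 to +100 mm on the same centre line, so 9 mm clear of a flat surface the handle lies on. 0.11 to 0.22 kg, balances 8 mm on the handle side of this point, so it lies level on its handle
- stand_seat (a point): where the centre of the green file comes to rest in the yellow cleaning stand, 43 mm above the bench; x runs from the groove's closed end to the black rubber blade post (handle to blade tip). Fixed stand, base 226 x 70 mm, 12 mm thick. The post is 14 mm wide, 39 mm high, at x = +75 to +95 mm
- stand_groove (a point): where the centre of the green handle comes to rest, 47.5 mm from stand_seat towards the closed end; same axes. The groove is 36 mm wide, open at the top and at the blade end, from x = -60 mm (closed end) to +50 mm; floor 30 mm, wall tops 74 mm above the bench, walls 10 mm thick
- tray_in (a point): centre of the floor of the fixed red tray (black mat inside), 5 mm above the bench; x along its 236 mm outer length, y along its 164 mm outer width; walls 5 mm thick, tops 16 mm above the bench
- jar: bystander: amber jar, 50 mm diameter, 60 mm high, always close beside the stand; origin at its foot
- bottle: bystander: clear water bottle, 66 mm diameter, 200 mm high; origin at its foot
- can: bystander: blue can, 64 mm diameter, 130 mm high; origin at its foot
- tape: bystander: pink tape roll lying flat, 80 mm diameter, 45 mm high, just this side of the tray; origin at its foot
- measure: bystander: yellow tape measure, 75 x 45 mm, 70 mm high, just this side of the rack's handles; origin at its foot
- brush: bystander: brush lying on the bench, 200 mm long along x
- wrench: bystander: wrench lying on the bench, 200 mm long along x
- driver: bystander: screwdriver lying on the bench, 190 mm long along x, just behind the closed end of the stand's groove
Not all that is in view belongs to the job. What is shaped like the part that bears bar_c but blue is not meant.

How it is judged:
On the way:
1. the retaining bar lies in the red tray, let go, while both files are still in the rack (x of bar_c in the frame of tray_in between -0.04 and 0.04 m and y of bar_c in the frame of tray_in between -0.068 and 0.068 m and z of bar_c in the frame of tray_in between 0 and 0.018 m and angle between the y axis of bar_c and the x axis of tray_in, either way round below 0.7 rad and contact force between bar and the fingers below 0.1 N and linear speed of bar below 0.02 m/s and horizontal distance between each of green_c, orange_c and rack below 0.06 m), for 0.1 s.
At the end, for the whole second after the job is handed in: Bar (along the tray, within 0.7 rad) and orange file flat on the tray floor, centres within 40 mm lengthwise, 68 mm crosswise of its centre; green file in the stand, centre and handle within 14 mm of place, 4 mm in height, level to 0.04 rad, in line to 0.1 rad; all released, at rest (x of bar_c in the frame of tray_in between -0.04 and 0.04 m and y of bar_c in the frame of tray_in between -0.068 and 0.068 m and z of bar_c in the frame of tray_in between 0 and 0.018 m and angle between the y axis of bar_c and the x axis of tray_in, either way round below 0.7 rad and x of orange_c in the frame of tray_in between -0.04 and 0.04 m and y of orange_c in the frame of tray_in between -0.068 and 0.068 m and z of orange_c in the frame of tray_in between 0 and 0.018 m and angle between orange_c's own x axis and vertical between 1.5 and 1.64 rad and distance between green_handle and stand_groove below 0.014 m and distance between green_c and stand_seat below 0.014 m and z of green_handle in the frame of stand_groove between -0.004 and 0.004 m and angle between the x axis of green_c and the x axis of stand_seat, either way round below 0.1 rad and angle between green_c's own x axis and vertical between 1.53 and 1.61 rad and contact force between each of bar, green, orange and the fingers below 0.1 N and linear speed of each of bar, green, orange below 0.02 m/s); the robot touches nothing.
It fails at once if a bystander was pushed aside or knocked over (moved more than 30 mm) (distance of any of bottle, tape, brush, wrench, measure, can, jar, driver from where it was at the start of the episode above 0.03 m).
It fails at once if the green-handled file was dropped (falls faster than 0.6 m/s, some 20 mm of free fall) (linear speed of green above 0.6 m/s and contact force between green and the fingers below 0.1 N).
It fails at once if the orange-handled file was dropped (falls faster than 0.6 m/s, some 20 mm of free fall) (linear speed of orange above 0.6 m/s and contact force between orange and the fingers below 0.1 N).
It fails at once if the retaining bar was dropped (falls faster than 0.6 m/s, some 20 mm of free fall) (linear speed of bar above 0.6 m/s and contact force between bar and the fingers below 0.1 N).
It also fails if it takes over 72 s, if anything falls off the work surface, if the arm or the gripper's body presses on something with over 40 N, if the wrist force passes 120 N, or if a joint passes its speed limit or range.

## Robot

A 6-joint arm with a two-finger parallel gripper is mounted at the origin on the work surface. World frame = base frame: x ahead of the robot, y to its left, z up, the work surface at z = 0. Lengths are in m, angles in rad, forces in N, time in s.
With the tool pointing down it reaches from about 0.275 to 0.825 m from the base axis. Payload 4.9 kg.
Tool frame: the origin (TCP) lies at the very end of the fingers, on their centre line; the grasp point (between the pads) lies 19 mm behind it; z points along the fingers, y is the line along which they close (so a half turn about z gives the same grasp; the last joint's range is limited). The gripper opens to 85 mm and grips with 20 to 120 N. Pads are 22 mm wide; open, the fingers measure 114 mm over their backs; the gripper's body (76 mm by 85 mm) begins 54 mm behind the grasp point. The pads swing forward as they close: fully open they stand 13 mm farther back than shut.
Start: joints at [-0.134, 0.326, -0.193, 1.052, 0, 1.437], TCP at [0.55, 0, 0.231] pointing down, gripper open.
Joint ranges: [-2.65, 2.65], [-0.97, 1.79], [-1.3, 1.35], [-1.93, 2.1], [-1.47, 1.37], [-3.14, 3.14]. Speed limits (rad/s): [2.57, 2.57, 3.14, 3.14, 3.14, 3.14].

## Interface

Orientations are given as a unit quaternion [x, y, z, w].
In Python, from rig import telemetry, camera, camera_model, bot gives the robot as it stands.
- The arm moves only by the tool send_rows, never from a script. Its argument "rows" is a list of rows, each a list of 7 numbers: the turn, a rotation vector about the tool's x, y, z in degrees, then the shift along the tool's x, y, z in m, then the opening, from 0 (shut) to 1 (fully open). A call has 1 to 20 rows; each row shifts and turns the commanded pose from where the row before left it, along the tool's axes as they then stand; what a row does not reach is not made up. A row lasts 1/12 s, in which the tool goes at most 41.7 mm and 7.16 degrees, less where a joint would pass 70% of its speed; a pose out of reach is approached as far as the arm can. A call with a gripper value outside its range is refused whole. The fingers move at their own pace and stop on an object; "squeeze" is the grip in N (left out, the last holds). Time passes only in rows, so rows that do not move let the fingers close. It gives the time, the measured TCP pose, the force, the opening and the grip force at its end, in the units of the state.
- telemetry.read_state(): the state, without advancing time (a new reading comes with each control period).
- camera(name): name is "scene" or "side" or "wrist"; returns the picture (400x640x3 uint8, red, green, blue); there is no depth.
- camera_model(name): a dict with "fx", "fy", "cx", "cy" (pixels), "k1" (the pictures are not rectified: a ray, as slopes to the right and down, at radius r is drawn at 1 + k1 r^2 times it, then the intrinsics apply), "R" (3x3) and "t" (3): a world point X has camera coordinates R X + t; the wrist camera has in their place "hand_eye" (4x4, takes a point from camera to tool coordinates, whose origin is the TCP and whose axes are the flange's). Camera axes: x right, y down, z forward; pixel columns grow to the right and rows downward; lengths in m; the calibration is good to about 2 mm. A picture is of the moment at which its call begins: read the wrist's pose just before it. camera_model takes no time and is no camera call.
- bot.sign_off(): hands the job in; it is judged then, once.
The state is a dict: "t": time; "joint_positions": joint angles; "joint_vel": joint speeds; "effort": joint torques, N m; "eef_pos": TCP position; "ee_rot": TCP orientation; "wrist_force": force on the tool from outside, world axes, zero at the start; "wrist_torque": the same for the moment, N m; "width": opening from 0.0 (shut) to 1.0 (fully open); "grasp_force": force on a finger pad.
Only numpy, scipy, OpenCV 4.12 (cv2) and the standard library are available. Lean on these libraries where they do the work, as an engineer would, in place of code of your own. Each camera call takes 0.05 s, during which the arm holds its last target. There are 200 camera calls.

## Working session

There is one attempt and no reset: what is moved stays moved. The work goes in short steps, Python scripts to look and compute and a tool call to move; the robot and the scene stay as the last step left them, time stands still between calls to the robot, and variables do not carry over. Pictures are saved under pics/ and viewed, at most 12 in all, crops included, and the job is handed in when it is done.

Besides the shell and the picture viewer there is one more tool, called after "Request:" by a JSON object that holds its "op" and its "data", one argument or row to a line. send_rows: Moves the arm, as the interface text tells. Its arguments: {"type":"object","properties":{"rows":{"type":"array"},"squeeze":{"type":"number"}},"required":["rows"]}

```bash
ls; mkdir -p pics
python3 - <<'E'
from rig import telemetry, camera, camera_model
import cv2,json
s=telemetry.read_state();print({k:s[k] for k in ('t','eef_pos','ee_rot','width','wrist_force')})
for n in ('scene','side','wrist'):
    m=camera_model(n);print(n,m)
    cv2.imwrite(f'pics/{n}0.png',camera(n)[:,:,::-1])
E
```

```text
pics
{'t': 0.0, 'eef_pos': array([5.49407147e-01, 1.03046982e-04, 2.30490936e-01]), 'ee_rot': array([ 7.07099110e-01,  7.07113908e-01, -5.42868329e-04, -6.88394301e-04]), 'width': 0.9996204574372022, 'wrist_force': array([-0.63973329,  0.09801616, -0.05560991])}
scene {'fx': 414.3977676604622, 'fy': 414.3977676604622, 'cx': 316.669742673383, 'cy': 201.17000008922685, 'k1': 0.036007352119696565, 'R': array([[ 0.83908126,  0.54388536, -0.0114609 ],
       [ 0.36369399, -0.57650861, -0.73168607],
       [-0.40456065,  0.60977581, -0.68154541]]), 't': array([-0.34235584, -0.08699444,  1.46696479])}
side {'fx': 443.47405254015354, 'fy': 443.47405254015354, 'cx': 316.6493962335296, 'cy': 208.69114300086804, 'k1': -0.09592054125339684, 'R': array([[-0.95386056, -0.30010684, -0.00926867],
       [-0.21576963,  0.70661594, -0.67389716],
       [ 0.20879054, -0.64080403, -0.73876702]]), 't': array([0.38616823, 0.14934684, 1.54578706])}
wrist {'fx': 333.01399724163605, 'fy': 333.01399724163605, 'cx': 323.60259124067534, 'cy': 192.31079330746732, 'k1': -0.03825758998723414, 'hand_eye': array([[ 1.64249823e-04, -9.55775713e-01, -2.94096515e-01,
         7.49424907e-02],
       [ 9.99999983e-01,  1.31763952e-04,  1.30273680e-04,
        -3.20029558e-04],
       [-8.57611000e-05, -2.94096532e-01,  9.55775718e-01,
        -1.43674543e-01],
       [ 0.00000000e+00,  0.00000000e+00,  0.00000000e+00,
         1.00000000e+00]])}
```

View pics/scene0.png

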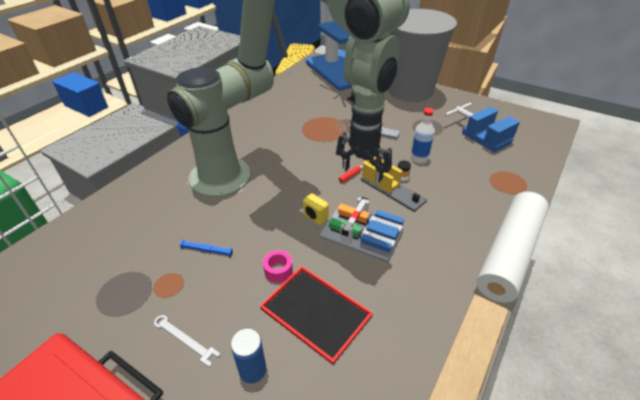

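View pics/side0.png

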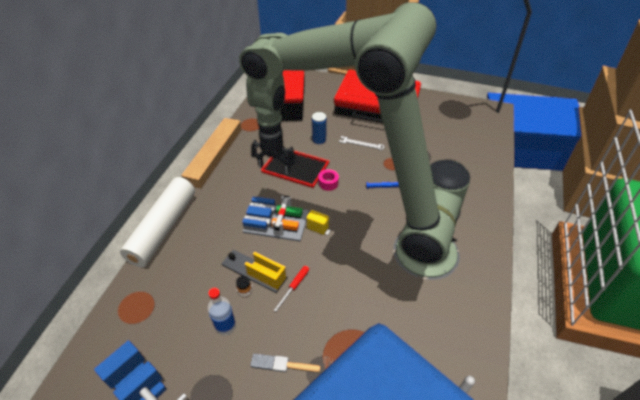

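The scene view shows the rack at about (362,228), the tray at (317,313) with the pink tape at (277,265), the stand at (395,183) partly behind the gripper, the jar at (404,170) and the measure at (316,208). The blue bar at (205,247) is the decoy. The side view shows the rack at (275,217), the stand at (258,270) and the tray at (295,168).

```bash
cat > h.py <<'E'
import numpy as np, cv2
from scipy.spatial.transform import Rotation as Ro
from rig import telemetry, camera, camera_model
def shot(n,save=None):
    s=telemetry.read_state(); m=dict(camera_model(n)); im=camera(n)
    if n=='wrist':
        T=np.eye(4);T[:3,:3]=Ro.from_quat(s['ee_rot']).as_matrix();T[:3,3]=s['eef_pos']
        C=T@m['hand_eye']; m['R']=C[:3,:3].T; m['t']=-C[:3,:3].T@C[:3,3]
    if save: cv2.imwrite(f'pics/{save}.png',im[:,:,::-1])
    return im,m
def K(m): return np.array([[m['fx'],0,m['cx']],[0,m['fy'],m['cy']],[0,0,1.]]),np.array([m['k1'],0,0,0.])
def ray(m,px):
    k,d=K(m);u=cv2.undistortPoints(np.array(px,float).reshape(-1,1,2),k,d).reshape(-1,2)
    R=np.array(m['R']);return -R.T@np.array(m['t']),np.c_[u,np.ones(len(u))]@R
def plane(m,px,z):
    c,d=ray(m,px);return c+d*((z-c[2])/d[:,2])[:,None]
def proj(m,X):
    k,d=K(m);return cv2.projectPoints(np.array(X,float).reshape(-1,1,3),cv2.Rodrigues(np.array(m['R']))[0],np.array(m['t']),k,d)[0].reshape(-1,2)
def mask(im,h0,h1,s0=110,v0=50,box=None):
    h=cv2.cvtColor(im,cv2.COLOR_RGB2HSV);H=h[...,0]
    ok=(H>=h0)&(H<=h1) if h0<=h1 else (H>=h0)|(H<=h1)
    k=(ok&(h[...,1]>=s0)&(h[...,2]>=v0)).astype(np.uint8)
    if box:
        b=np.zeros_like(k);x0,y0,x1,y1=box;b[y0:y1,x0:x1]=1;k*=b
    return k
def blobs(k,n=3,amin=15):
    cs=cv2.findContours(k,cv2.RETR_EXTERNAL,cv2.CHAIN_APPROX_NONE)[0]
    cs=sorted([c for c in cs if cv2.contourArea(c)>amin],key=cv2.contourArea)[::-1][:n]
    return [c.reshape(-1,2).astype(float) for c in cs]
def rect(xy):
    """min-area rect of world xy points: centre, long, short, angle of long axis (deg)"""
    (c,(w,h),a)=cv2.minAreaRect(np.float32(xy))
    if w<h:w,h,a=h,w,a+90
    return np.round(c,4),round(w,4),round(h,4),round((a+90)%180-90,1)
def tool(): 
    s=telemetry.read_state();return np.array(s['eef_pos']),Ro.from_quat(s['ee_rot']).as_matrix(),s
E
python3 - <<'E'
from h import *
im,m=shot('scene')
c=blobs(mask(im,170,8,box=(240,250,400,370)))[0]
print('tray',rect(plane(m,c,0.016)[:,:2]))
for z,n,b,hh in((.074,'stand',(355,150,440,215),(18,32)),(.07,'measure',(295,190,335,230),(18,32)),(.045,'tape',(250,240,300,290),(150,172)),(.051,'orange',(330,200,375,225),(5,17)),(.051,'green',(325,212,370,240),(40,85)),(.048,'blueblk',(355,205,410,255),(95,125))):
    for c in blobs(mask(im,*hh,box=b),3): 
        print(n,len(c),c.mean(0),rect(plane(m,c,z)[:,:2]))
im,m=shot('side')
for z,n,b,hh in((.074,'stand',(235,245,300,295),(18,32)),(.051,'orange',(270,205,310,235),(5,17)),(.051,'green',(270,195,310,222),(40,85)),(.054,'blueblk',(235,190,280,240),(95,125))):
    for c in blobs(mask(im,*hh,box=b),3): print('side',n,len(c),c.mean(0),rect(plane(m,c,z)[:,:2]))
E
```

```text
tray (array([ 0.5811, -0.2777]), 0.2483, 0.1704, -6.2)
stand 73 [390.26027397 178.2739726 ] (array([0.5445, 0.2287]), 0.1309, 0.0643, -83.0)
stand 55 [369.18181818 171.2       ] (array([0.4687, 0.2233]), 0.1181, 0.0462, -66.6)
measure 77 [315.24675325 208.31168831] (array([ 0.4121, -0.0144]), 0.1187, 0.0853, -13.6)
tape 88 [277.19318182 265.76136364] (array([ 0.4332, -0.2353]), 0.109, 0.0763, -54.4)
orange 43 [345.81395349 210.11627907] (array([0.4852, 0.0414]), 0.052, 0.0492, 5.9)
orange 35 [362.48571429 216.97142857] (array([0.5423, 0.0468]), 0.0521, 0.0274, -74.2)
green 42 [336.5952381  223.80952381] (array([ 0.4925, -0.0246]), 0.0442, 0.0402, 10.3)
green 27 [355.51851852 230.51851852] (array([ 0.5552, -0.017 ]), 0.0436, 0.0175, -60.7)
blueblk 70 [382.45714286 229.14285714] (array([0.6129, 0.0346]), 0.0907, 0.0428, 6.3)
blueblk 67 [375.70149254 242.92537313] (array([ 0.6203, -0.0234]), 0.0879, 0.031, 5.1)
blueblk 60 [389.01666667 216.66666667] (array([0.6071, 0.0912]), 0.0854, 0.0242, 6.0)
side stand 114 [265.03508772 269.22807018] (array([0.4871, 0.2819]), 0.1486, 0.0876, -12.1)
side orange 45 [289.8        224.35555556] (array([0.4862, 0.0655]), 0.063, 0.0449, 4.7)
side green 43 [293.65116279 211.37209302] (array([0.4921, 0.0018]), 0.0554, 0.044, 17.0)
side blueblk 57 [258.78947368 211.21052632] (array([0.6117, 0.04  ]), 0.089, 0.0425, 8.1)
side blueblk 52 [254.5        223.26923077] (array([0.6052, 0.0985]), 0.0889, 0.0312, 4.9)
side blueblk 48 [262.9375 200.0625] (array([ 0.6199, -0.0156]), 0.0841, 0.026, 6.0)
```

View pics/wrist0.png

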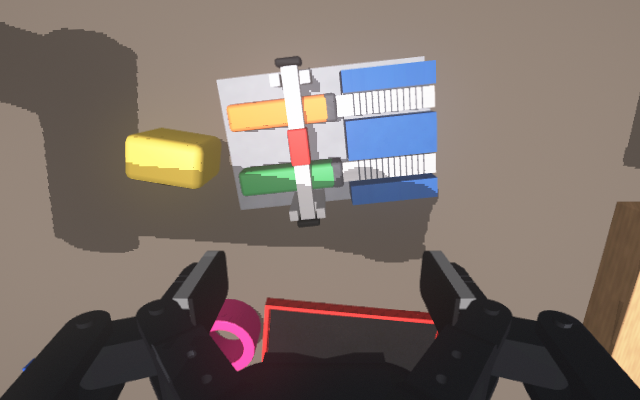

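The wrist view shows the red grip at (298,147), with the bar's black ends at (288,62) and (307,222). The orange handle is at (277,113), the green one at (288,178), the measure at (172,157), and the tray's near edge runs along the bottom.

Run:
```python
from h import *
im,m=shot('wrist')
c=blobs(mask(im,170,8,box=(270,115,330,180)))[0]; print('grip',len(c),rect(plane(m,c,.071)[:,:2]))
h=cv2.cvtColor(im,cv2.COLOR_RGB2HSV)
k=(h[...,2]<40).astype(np.uint8)
for b in((265,45,310,78),(290,212,330,232)):
    kk=np.zeros_like(k);kk[b[1]:b[3],b[0]:b[2]]=k[b[1]:b[3],b[0]:b[2]]
    for c in blobs(kk,2): print('end',len(c),c.min(0),c.max(0),rect(plane(m,c,.071)[:,:2]))
for n,hh,b in(('or',(5,17),(215,85,345,140)),('gr',(40,85),(230,150,345,200))):
    for c in blobs(mask(im,*hh,box=b),2): print(n,rect(plane(m,c,.051)[:,:2]))
for c in blobs(mask(im,95,125,box=(335,40,445,215)),3): print('blk',rect(plane(m,c,.054)[:,:2]))
```

```text
grip 105 (array([0.5262, 0.0255]), 0.0336, 0.0181, -83.6)
or (array([0.4851, 0.0522]), 0.0558, 0.0254, 6.1)
or (array([0.5398, 0.0581]), 0.0252, 0.0214, -83.7)
gr (array([ 0.4944, -0.0033]), 0.0475, 0.0046, 6.0)
gr (array([ 0.5487, -0.0095]), 0.0181, 0.0041, 0.0)
blk (array([0.6136, 0.0329]), 0.0859, 0.0385, 6.3)
blk (array([0.6077, 0.0874]), 0.0857, 0.0198, 6.2)
blk (array([ 0.6195, -0.0206]), 0.086, 0.0228, 6.2)
```

```bash
cat >> h.py <<'E'
def goal(p,yaw):
    """turn (deg, tool axes) then shift (tool axes, after turn); yaw = world direction of tool y (deg)"""
    P,R,s=tool();a=np.deg2rad(yaw);c,n=np.cos(a),np.sin(a)
    G=np.array([[-n,c,0],[c,n,0],[0,0,-1]]).T
    print('t',round(s['t'],2),'P',P.round(4),'J',np.round(s['joint_positions'],2),'w',round(s['width'],3),'gf',round(s['grasp_force'],1),'F',np.round(s['wrist_force'],1))
    print('turn',Ro.from_matrix(R.T@G).as_rotvec(degrees=True).round(2),'shift',(G.T@(np.array(p)-P)).round(4))
E
python3 -c "
from h import *
goal((.5262,.0255,.045),6.3)"
```

```text
t 0.3 P [0.5498 0.     0.231 ] J [-0.13  0.33 -0.19  1.05 -0.    1.44] w 1.004 gf 0.0 F [-0.9 -0.2 -0.2]
turn [-0.03 -0.   -6.3 ] shift [ 0.0279 -0.0207  0.186 ]
```

Request:
{"op": "send_rows", "data": {
  "rows": [
    [0, 0, -6.3, 0, 0, 0, 0.45],
    [0, 0, 0, 0.0278, -0.0203, 0, 0.45],
    [0, 0, 0, 0, 0, 0.03, 0.45],
    [0, 0, 0, 0, 0, 0.03, 0.45],
    [0, 0, 0, 0, 0, 0.03, 0.45],
    [0, 0, 0, 0, 0, 0, 0.45],
    [0, 0, 0, 0, 0, 0, 0.45]
  ],
  "squeeze": 60
}}

```text
t: 0.88
eef_pos: [0.5254, 0.0256, 0.1404]
ee_rot: [0.667, 0.745, -0.001, -0.001]
wrist_force: [0.4, 0.1, 0.4]
width: 0.453
grasp_force: 0.0
```

```bash
python3 -c "
from h import *
goal((.5262,.0255,.045),6.3)
im,m=shot('wrist','w1')
for c in blobs(mask(im,170,8),3): print(c.min(0),c.max(0),rect(plane(m,c,.071)[:,:2]))"
```

```text
t 0.88 P [0.5254 0.0256 0.1404] J [-0.09  0.37 -0.39  0.82 -0.    1.37] w 0.453 gf 0.0 F [0.4 0.1 0.4]
turn [-0.21 -0.04  0.  ] shift [-0.0001  0.0008  0.0954]
[312. 178.] [338. 229.] (array([0.5258, 0.0267]), 0.0364, 0.0179, -84.3)
[337. 134.] [365. 139.] (array([0.5369, 0.0744]), 0.0179, 0.0031, 10.5)
[440. 394.] [464. 399.] (array([ 0.6514, -0.134 ]), 0.0221, 0.0048, -6.8)
```

Request:
{"op": "send_rows", "data": {
  "rows": [
    [0, 0, 0, 0.0005, 0.0005, 0.03, 0.45],
    [0, 0, 0, 0, 0, 0.03, 0.45],
    [0, 0, 0, 0, 0, 0.025, 0.45],
    [0, 0, 0, 0, 0, 0.01, 0.45],
    [0, 0, 0, 0, 0, 0, 0.45],
    [0, 0, 0, 0, 0, 0, 0],
    [0, 0, 0, 0, 0, 0, 0],
    [0, 0, 0, 0, 0, 0, 0],
    [0, 0, 0, 0, 0, 0, 0],
    [0, 0, 0, 0, 0, 0, 0]
  ],
  "squeeze": 60
}}

```text
t: 1.77
eef_pos: [0.5284, 0.0258, 0.0484]
ee_rot: [0.667, 0.745, 0.001, 0.001]
wrist_force: [-2.8, -0.3, 7.1]
width: 0.197
grasp_force: 59.8
```

Request:
{"op": "send_rows", "data": {
  "rows": [
    [0, 0, 0, 0, 0, -0.01, 0],
    [0, 0, 0, 0, 0, -0.015, 0],
    [0, 0, 0, 0, 0, -0.02, 0],
    [0, 0, 0, 0, 0, -0.03, 0],
    [0, 0, 0, 0, 0, -0.03, 0],
    [0, 0, 0, 0, 0, -0.03, 0],
    [0, 0, 0, -0.04, 0, 0, 0],
    [0, 0, 0, -0.04, 0, 0, 0],
    [0, 0, 0, -0.04, 0, 0, 0],
    [0, 0, 0, -0.04, 0, 0, 0],
    [0, 0, 0, -0.03, 0, 0, 0],
    [0, 0, 0, -0.02, 0, 0, 0],
    [0, 0, 0, 0, 0, 0, 0],
    [0, 0, 0, 0, 0, 0, 0]
  ]
}}

```text
t: 2.93
eef_pos: [0.5504, -0.1839, 0.1821]
ee_rot: [0.668, 0.744, 0.0, 0.0]
wrist_force: [-0.8, -0.2, -1.0]
width: 0.198
grasp_force: 58.8
```

```bash
python3 -c "
from h import *
goal((.5811,-.2777,.1),6.3)
im,m=shot('wrist','w2')
for c in blobs(mask(im,170,8),4): print(c.min(0),c.max(0),rect(plane(m,c,.016)[:,:2]))"
```

```text
t 2.93 P [ 0.5504 -0.1839  0.1821] J [-0.45  0.42 -0.19  0.96  0.    1.01] w 0.198 gf 58.8 F [-0.8 -0.2 -1. ]
turn [ 0.06  0.01 -0.13] shift [-0.0966  0.0202  0.0821]
[302. 230.] [345. 322.] (array([ 0.563 , -0.2995]), 0.1114, 0.0461, -85.0)
[  0. 300.] [ 49. 353.] (array([ 0.2234, -0.4078]), 0.0755, 0.059, 77.9)
[343. 184.] [479. 293.] (array([ 0.6595, -0.22  ]), 0.1683, 0.0819, -40.6)
[226. 160.] [304. 288.] (array([ 0.4957, -0.2536]), 0.1423, 0.0593, 83.2)
```

View pics/w2.png

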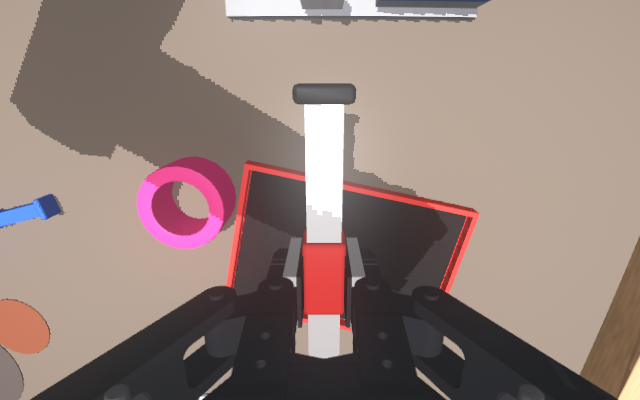

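The wrist view shows the bar held squarely, with the tray's far-left and far-right top corners at (247,163) and (476,212). The tape is at (187,202).

```bash
python3 -c "
from h import *
im,m=shot('wrist')
a=plane(m,[(247,163),(476,212)],.016)[:,:2]
d=a[1]-a[0];L=np.linalg.norm(d);d/=L;n=np.array([d[1],-d[0]])
c=a.mean(0)+n*.082;y=np.degrees(np.arctan2(d[1],d[0]))
print(a,L,c,y)
im2,ms=shot('scene');k=mask(im2,170,8,box=(240,250,400,370));c2=blobs(k)[0];print(rect(plane(ms,c2,.016)[:,:2]))
"
```

```text
[[ 0.4767172  -0.18184273]
 [ 0.70585047 -0.20669888]] 0.2304775094617505 [ 0.58244044 -0.27579255] -6.191177744325912
(array([ 0.5802, -0.2772]), 0.2494, 0.1713, -6.2)
```

Request:
{"op": "send_rows", "data": {
  "rows": [
    [0, 0, -7.05, 0, 0, 0, 0],
    [0, 0, -7.05, 0, 0, 0, 0],
    [0, 0, -7.05, 0, 0, 0, 0],
    [0, 0, -7.05, 0, 0, 0, 0],
    [0, 0, -7.05, 0, 0, 0, 0],
    [0, 0, -7.05, 0, 0, 0, 0],
    [0, 0, -7.05, 0, 0, 0, 0],
    [0, 0, -7.05, 0, 0, 0, 0],
    [0, 0, -7.05, 0, 0, 0, 0],
    [0, 0, -7.05, 0, 0, 0, 0],
    [0, 0, -7, 0, 0, 0, 0],
    [0, 0, 0, 0, 0, 0, 0],
    [0, 0, 0, 0, 0, 0, 0]
  ]
}}

```text
t: 4.17
eef_pos: [0.5503, -0.1816, 0.1815]
ee_rot: [0.055, 0.998, 0.0, 0.0]
wrist_force: [-0.3, 0.2, -1.9]
width: 0.198
grasp_force: 58.8
```

```bash
python3 -c "
from h import *
goal((.5859,-.2387,.02),83.8)"
```

```text
t 4.17 P [ 0.5503 -0.1816  0.1815] J [-0.45  0.42 -0.19  0.96  0.   -0.34] w 0.198 gf 58.8 F [-0.3  0.2 -1.9]
turn [ 0.    0.   -0.09] shift [-0.0416 -0.0529  0.1615]
```

Request:
{"op": "send_rows", "data": {
  "rows": [
    [0, 0, 0, -0.0208, -0.0264, 0, 0],
    [0, 0, 0, -0.0208, -0.0264, 0, 0],
    [0, 0, 0, 0, 0, 0.035, 0],
    [0, 0, 0, 0, 0, 0.035, 0],
    [0, 0, 0, 0, 0, 0.035, 0],
    [0, 0, 0, 0, 0, 0.03, 0],
    [0, 0, 0, 0, 0, 0.02, 0],
    [0, 0, 0, 0, 0, 0, 0],
    [0, 0, 0, 0, 0, 0, 0]
  ]
}}

```text
t: 4.92
eef_pos: [0.5851, -0.2388, 0.0255]
ee_rot: [0.055, 0.999, 0.001, -0.001]
wrist_force: [0.1, -0.6, -1.5]
width: 0.2
grasp_force: 59.0
```

```bash
python3 -c "
from h import *
goal((.5859,-.2387,.007),83.8)"
```

```text
t 4.92 P [ 0.5851 -0.2388  0.0255] J [-0.5   0.67 -0.2   0.7   0.   -0.39] w 0.2 gf 59.0 F [ 0.1 -0.6 -1.5]
turn [ 0.07 -0.15 -0.07] shift [-0.0008  0.0002  0.0185]
```

Request:
{"op": "send_rows", "data": {
  "rows": [
    [0, 0, 0, 0, 0, 0.008, 0],
    [0, 0, 0, 0, 0, 0.006, 0],
    [0, 0, 0, 0, 0, 0.003, 0],
    [0, 0, 0, 0, 0, 0.001, 0],
    [0, 0, 0, 0, 0, 0, 0],
    [0, 0, 0, 0, 0, 0, 0]
  ]
}}

```text
t: 5.42
eef_pos: [0.5862, -0.2399, 0.0087]
ee_rot: [0.054, 0.999, -0.0, 0.0]
wrist_force: [0.5, 0.8, -1.7]
width: 0.197
grasp_force: 59.0
```

Request:
{"op": "send_rows", "data": {
  "rows": [
    [0, 0, 0, 0, 0, 0.0015, 0],
    [0, 0, 0, 0, 0, 0.0015, 0],
    [0, 0, 0, 0, 0, 0, 0]
  ]
}}

```text
t: 5.67
eef_pos: [0.5862, -0.2399, 0.0055]
ee_rot: [0.054, 0.999, -0.0, 0.0]
wrist_force: [0.8, -0.9, -1.4]
width: 0.198
grasp_force: 59.7
```

Request:
{"op": "send_rows", "data": {
  "rows": [
    [0, 0, 0, 0, 0, 0.001, 0],
    [0, 0, 0, 0, 0, 0, 0.22],
    [0, 0, 0, 0, 0, 0, 0.3],
    [0, 0, 0, 0, 0, 0, 0.45],
    [0, 0, 0, 0, 0, 0, 0.45],
    [0, 0, 0, 0, 0, 0, 0.45],
    [0, 0, 0, 0, 0, -0.02, 0.45],
    [0, 0, 0, 0, 0, -0.035, 0.45],
    [0, 0, 0, 0, 0, -0.04, 0.45],
    [0, 0, 0, 0, 0, -0.04, 0.45],
    [0, 0, 0, 0, 0, -0.04, 0.45],
    [0, 0, 0, 0, 0, -0.04, 0.45],
    [0, 0, 0, 0, 0, 0, 0.5]
  ]
}}

```text
t: 6.75
eef_pos: [0.5899, -0.2418, 0.2286]
ee_rot: [0.054, 0.999, -0.003, 0.006]
wrist_force: [2.6, -0.7, -0.4]
width: 0.503
grasp_force: 0.0
```

```bash
python3 -c "
from h import *
goal((.5859,-.2387,.007),83.8)
im,m=shot('wrist','w3')
for c in blobs(mask(im,170,8),5): print(c.min(0),c.max(0),rect(plane(m,c,.025)[:,:2]))
h=cv2.cvtColor(im,cv2.COLOR_RGB2HSV);k=((h[...,2]>150)&(h[...,1]<60)).astype(np.uint8)
for c in blobs(k,3,80): print('w',c.min(0),c.max(0),rect(plane(m,c,.023)[:,:2]))
"
```

```text
t 6.75 P [ 0.5899 -0.2418  0.2286] J [-0.5   0.48  0.04  1.11  0.   -0.4 ] w 0.503 gf 0.0 F [ 2.6 -0.7 -0.4]
turn [-0.31  0.74  0.01] shift [0.0043 0.0026 0.2216]
[206.  39.] [372. 255.] (array([ 0.5815, -0.2765]), 0.2314, 0.1611, -6.3)
[  0. 313.] [ 71. 399.] (array([ 0.8412, -0.6751]), 0.1649, 0.1046, -25.6)
[318. 140.] [335. 173.] (array([ 0.5851, -0.2393]), 0.0355, 0.018, -6.5)
[173. 365.] [203. 397.] (array([ 0.8815, -0.4576]), 0.0754, 0.0207, -44.1)
[149. 345.] [163. 363.] (array([ 0.8251, -0.4936]), 0.0385, 0.0067, -49.8)
w [264.   0.] [639. 357.] (array([ 0.6588, -0.0804]), 0.5008, 0.4161, 85.4)
w [0. 0.] [295. 324.] (array([ 0.5774, -0.4592]), 0.4167, 0.2886, -22.7)
w [589. 367.] [639. 399.] (array([0.9458, 0.1468]), 0.1084, 0.0519, 45.0)
```

Bar let go in the tray at (0.585,-0.239), in line with the tray to within 0.3°. Next is the orange file.

Request:
{"op": "send_rows", "data": {
  "rows": [
    [0, 0, -6.2, 0, 0, 0, 0.5],
    [0, 0, -6.2, 0, 0, 0, 0.5],
    [0, 0, 0, 0, 0, 0, 0.5]
  ]
}}

```text
t: 7.05
eef_pos: [0.5853, -0.2394, 0.218]
ee_rot: [-0.055, 0.998, 0.001, -0.001]
wrist_force: [0.8, -0.2, -0.4]
width: 0.501
grasp_force: 0.0
```

```bash
python3 -c "
from h import *
goal((.4823,.0508,.12),96.2)"
```

```text
t 7.05 P [ 0.5853 -0.2394  0.218 ] J [-0.5   0.49  0.02  1.11  0.   -0.61] w 0.501 gf 0.0 F [ 0.8 -0.2 -0.4]
turn [ 0.07 -0.09  0.1 ] shift [0.0711 0.2996 0.098 ]
```

Request:
{"op": "send_rows", "data": {
  "rows": [
    [0, 0, 0, 0.009, 0.0375, 0, 0.55],
    [0, 0, 0, 0.009, 0.0375, 0, 0.55],
    [0, 0, 0, 0.009, 0.0375, 0, 0.55],
    [0, 0, 0, 0.009, 0.0375, 0, 0.55],
    [0, 0, 0, 0.009, 0.0375, 0, 0.55],
    [0, 0, 0, 0.009, 0.0375, 0, 0.55],
    [0, 0, 0, 0.009, 0.0375, 0, 0.55],
    [0, 0, 0, 0.008, 0.0365, 0, 0.55],
    [0, 0, 0, 0, 0, 0, 0.55],
    [0, 0, 0, 0, 0, 0.03, 0.55],
    [0, 0, 0, 0, 0, 0.03, 0.55],
    [0, 0, 0, 0, 0, 0.03, 0.55],
    [0, 0, 0, 0, 0, 0, 0.55],
    [0, 0, 0, 0, 0, 0, 0.55]
  ]
}}

```text
t: 8.22
eef_pos: [0.4813, 0.0497, 0.1279]
ee_rot: [-0.053, 0.999, 0.0, -0.002]
wrist_force: [0.4, -0.3, 0.2]
width: 0.547
grasp_force: 0.0
```

```bash
python3 -c "
from h import *
goal((.4823,.0508,.024),96.2)
im,m=shot('wrist','w4')
for n,hh in(('or',(5,17)),('gr',(40,85))):
    for c in blobs(mask(im,*hh),2): print(n,c.min(0),c.max(0),rect(plane(m,c,.051)[:,:2]))
for c in blobs(mask(im,95,125),3): print('blk',rect(plane(m,c,.054)[:,:2]))"
```

```text
t 8.22 P [0.4813 0.0497 0.1279] J [-0.05  0.31 -0.51  0.76 -0.   -0.16] w 0.547 gf 0.0 F [ 0.4 -0.3  0.2]
turn [ 0.04 -0.28 -0.1 ] shift [-0.0011  0.001   0.1039]
or [308. 163.] [345. 291.] (array([0.5022, 0.0538]), 0.0996, 0.0256, 6.2)
gr [214. 169.] [254. 280.] (array([ 0.5064, -0.011 ]), 0.0861, 0.0246, 6.1)
blk (array([0.5868, 0.0309]), 0.0509, 0.0389, 2.9)
blk (array([0.5866, 0.0852]), 0.0415, 0.0201, 5.7)
blk (array([ 0.632, -0.03 ]), 0.0253, 0.0025, -0.3)
```

View pics/w4.png

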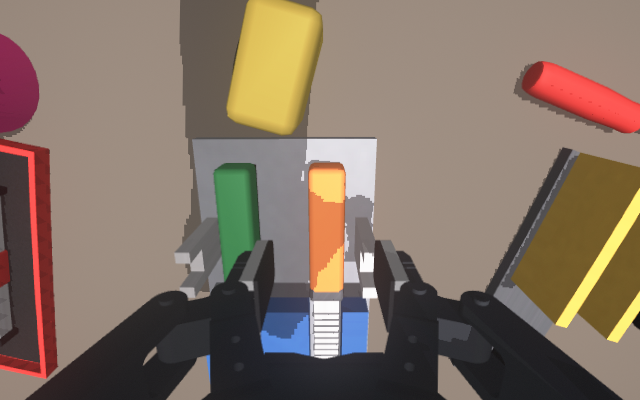

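The wrist view shows the orange handle at (327,227) midway between the fingers, with the green one at (237,222). The brackets at (195,250) and (360,245) are ahead of the grip line. The measure is at (277,65), the stand at (580,240) on the right and the driver at (585,95).

Request:
{"op": "send_rows", "data": {
  "rows": [
    [0, 0, 0, -0.001, 0.001, 0.03, 0.55],
    [0, 0, 0, 0, 0, 0.03, 0.55],
    [0, 0, 0, 0, 0, 0.025, 0.55],
    [0, 0, 0, 0, 0, 0.015, 0.55],
    [0, 0, 0, 0, 0, 0, 0.55],
    [0, 0, 0, 0, 0, 0, 0.4],
    [0, 0, 0, 0, 0, 0, 0],
    [0, 0, 0, 0, 0, 0, 0],
    [0, 0, 0, 0, 0, 0, 0],
    [0, 0, 0, 0, 0, 0, 0]
  ],
  "squeeze": 80
}}

```text
t: 9.1
eef_pos: [0.4859, 0.0508, 0.0314]
ee_rot: [-0.054, 0.999, -0.0, 0.002]
wrist_force: [-1.0, -0.3, 6.9]
width: 0.287
grasp_force: 79.4
```

Request:
{"op": "send_rows", "data": {
  "rows": [
    [0, 0, 0, 0, 0, -0.005, 0],
    [0, 0, 0, 0, 0, -0.01, 0],
    [0, 0, 0, 0, 0, -0.015, 0],
    [0, 0, 0, 0, 0, -0.02, 0],
    [0, 0, 0, 0, 0, -0.03, 0],
    [0, 0, 0, 0, 0, -0.03, 0],
    [0, 0, 0, 0, 0, -0.03, 0],
    [0, 0, 0, 0, 0, -0.02, 0],
    [0, 0, 0, 0, 0, 0, 0],
    [0, 0, 0, 0, 0, 0, 0]
  ]
}}

```text
t: 9.93
eef_pos: [0.4848, 0.0509, 0.191]
ee_rot: [-0.054, 0.999, -0.0, 0.002]
wrist_force: [0.1, 0.2, -2.5]
width: 0.288
grasp_force: 78.6
```

```bash
python3 -c "
from h import *
goal((.5037,-.2982,.18),83.8)
im,m=shot('scene','s5');
im,m=shot('wrist','w5')
import cv2
cv2.imwrite('pics/w5c.png',cv2.resize(np.vstack([im[150:400,150:500],cv2.resize(cv2.imread('pics/s5.png')[120:280,240:464,::-1],(350,250))])[:,:,::-1],(560,800))[:800])
for c in blobs(mask(im,5,17),2): print(c.min(0),c.max(0))"
```

```text
t 9.93 P [0.4848 0.0509 0.191 ] J [-0.05  0.24 -0.42  0.91  0.   -0.16] w 0.288 gf 78.6 F [ 0.1  0.2 -2.5]
turn [-1.00e-02  2.00e-01  1.24e+01] shift [-0.0565 -0.345   0.011 ]
[292. 196.] [360. 358.]
[587. 238.] [608. 254.]
```

Request:
{"op": "send_rows", "data": {
  "rows": [
    [0, 0, 6.2, 0, 0, 0, 0],
    [0, 0, 6.2, 0, 0, 0, 0],
    [0, 0, 0, -0.003, -0.02, 0, 0],
    [0, 0, 0, -0.005, -0.034, 0, 0],
    [0, 0, 0, -0.006, -0.037, 0, 0],
    [0, 0, 0, -0.006, -0.037, 0, 0],
    [0, 0, 0, -0.006, -0.037, 0, 0],
    [0, 0, 0, -0.006, -0.037, 0, 0],
    [0, 0, 0, -0.006, -0.037, 0, 0],
    [0, 0, 0, -0.006, -0.037, 0, 0],
    [0, 0, 0, -0.006, -0.035, 0, 0],
    [0, 0, 0, -0.006, -0.02, 0, 0],
    [0, 0, 0, 0, -0.014, 0, 0],
    [0, 0, 0, 0, 0, 0, 0],
    [0, 0, 0, 0, 0, 0, 0]
  ]
}}

```text
t: 11.28
eef_pos: [0.5013, -0.2973, 0.1878]
ee_rot: [0.054, 0.999, 0.001, -0.001]
wrist_force: [0.5, 0.3, -1.7]
width: 0.289
grasp_force: 78.9
```

```bash
python3 -c "
from h import *
goal((.5072,-.2986,.035),83.8)"
```

```text
t 11.28 P [ 0.5013 -0.2973  0.1878] J [-0.66  0.42 -0.17  0.99  0.   -0.55] w 0.289 gf 78.9 F [ 0.5  0.3 -1.7]
turn [ 0.13 -0.15 -0.04] shift [-0.006  -0.0006  0.1528]
```

Request:
{"op": "send_rows", "data": {
  "rows": [
    [0, 0, 0, -0.006, -0.0005, 0, 0],
    [0, 0, 0, 0, 0, 0.025, 0],
    [0, 0, 0, 0, 0, 0.035, 0],
    [0, 0, 0, 0, 0, 0.035, 0],
    [0, 0, 0, 0, 0, 0.03, 0],
    [0, 0, 0, 0, 0, 0.02, 0],
    [0, 0, 0, 0, 0, 0.008, 0],
    [0, 0, 0, 0, 0, 0, 0],
    [0, 0, 0, 0, 0, 0, 0]
  ]
}}

```text
t: 12.03
eef_pos: [0.5089, -0.2985, 0.0369]
ee_rot: [0.053, 0.999, -0.0, 0.0]
wrist_force: [-0.3, -0.5, -0.8]
width: 0.284
grasp_force: 78.9
```

```bash
python3 -c "
from h import *
goal((.5072,-.2986,.0125),83.8)
im,m=shot('side','d6');c=blobs(mask(im,5,17,box=(240,140,340,200)),2)
print([(x.min(0),x.max(0)) for x in c]);cv2.imwrite('pics/d6c.png',cv2.resize(im[120:210,230:350,::-1],(720,540)))"
```

```text
t 12.03 P [ 0.5089 -0.2985  0.0369] J [-0.66  0.59 -0.32  0.66  0.   -0.55] w 0.284 gf 78.9 F [-0.3 -0.5 -0.8]
turn [0.   0.02 0.08] shift [ 0.0017 -0.0002  0.0244]
[(array([297., 152.]), array([310., 163.])), (array([314., 155.]), array([322., 166.]))]
```

View pics/d6c.png

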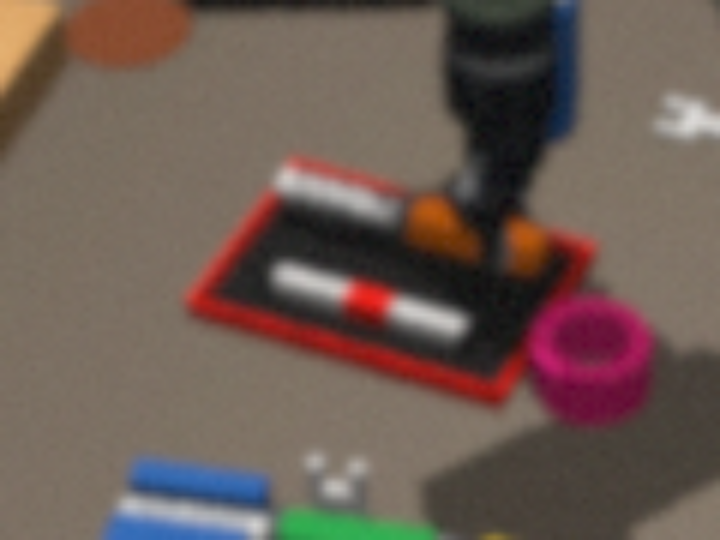

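The enlarged side crop shows the orange file level over the tray at (420,220), parallel to the bar, whose grip is at (368,300).

Request:
{"op": "send_rows", "data": {
  "rows": [
    [0, 0, 0, 0, 0, 0.01, 0],
    [0, 0, 0, 0, 0, 0.008, 0],
    [0, 0, 0, 0, 0, 0.004, 0],
    [0, 0, 0, 0, 0, 0.001, 0],
    [0, 0, 0, 0, 0, 0, 0],
    [0, 0, 0, 0, 0, 0, 0]
  ]
}}

```text
t: 12.58
eef_pos: [0.5082, -0.2993, 0.0133]
ee_rot: [0.054, 0.999, 0.0, -0.0]
wrist_force: [0.2, 0.3, -1.5]
width: 0.282
grasp_force: 79.0
```

Request:
{"op": "send_rows", "data": {
  "rows": [
    [0, 0, 0, 0, 0, 0.0015, 0],
    [0, 0, 0, 0, 0, 0.001, 0],
    [0, 0, 0, 0, 0, 0, 0]
  ]
}}

```text
t: 12.83
eef_pos: [0.5085, -0.2996, 0.0115]
ee_rot: [0.054, 0.999, -0.0, 0.0]
wrist_force: [-1.6, 0.2, 3.6]
width: 0.284
grasp_force: 79.6
```

Request:
{"op": "send_rows", "data": {
  "rows": [
    [0, 0, 0, 0, 0, 0, 0.32],
    [0, 0, 0, 0, 0, 0, 0.4],
    [0, 0, 0, 0, 0, 0, 0.5],
    [0, 0, 0, 0, 0, 0, 0.5],
    [0, 0, 0, 0, 0, 0, 0.5],
    [0, 0, 0, 0, 0, -0.02, 0.5],
    [0, 0, 0, 0, 0, -0.035, 0.5],
    [0, 0, 0, 0, 0, -0.04, 0.5],
    [0, 0, 0, 0, 0, -0.04, 0.5],
    [0, 0, 0, 0, 0, -0.04, 0.5],
    [0, 0, 0, 0, 0, -0.04, 0.5],
    [0, 0, -6.2, 0, 0, 0, 0.55],
    [0, 0, -6.2, 0, 0, 0, 0.55],
    [0, 0, 0, 0, 0, 0, 0.55]
  ]
}}

```text
t: 14.0
eef_pos: [0.5086, -0.2995, 0.2268]
ee_rot: [-0.055, 0.998, -0.001, 0.001]
wrist_force: [-0.3, 0.4, -0.9]
width: 0.548
grasp_force: 0.0
```

```bash
python3 -c "
from h import *
goal((.4893,-.0128,.12),96.2)
im,m=shot('wrist','w7')
for c in blobs(mask(im,5,17),2): print(c.min(0),c.max(0),rect(plane(m,c,.031)[:,:2]))
for c in blobs(mask(im,170,8),3): print(c.min(0),c.max(0),rect(plane(m,c,.025)[:,:2]))"
```

```text
t 14.0 P [ 0.5086 -0.2995  0.2268] J [-0.66  0.4  -0.09  1.07  0.   -0.77] w 0.548 gf 0.0 F [-0.3  0.4 -0.9]
turn [-0.07  0.08  0.1 ] shift [-0.0117  0.2871  0.1068]
[300. 133.] [341. 224.] (array([ 0.5258, -0.3015]), 0.0991, 0.0267, -5.8)
[166. 377.] [194. 399.] (array([ 0.8411, -0.4522]), 0.0502, 0.031, -31.7)
[  0. 301.] [ 71. 399.] (array([ 0.8259, -0.6581]), 0.1808, 0.1028, -12.5)
[261. 108.] [436. 251.] (array([ 0.5377, -0.2734]), 0.1611, 0.1489, 83.7)
[268. 294.] [381. 323.] (array([ 0.6785, -0.2779]), 0.1388, 0.0352, 84.1)
```

Request:
{"op": "send_rows", "data": {
  "rows": [
    [0, 0, 0, -0.0014, 0.0386, 0, 0.55],
    [0, 0, 0, -0.0014, 0.0386, 0, 0.55],
    [0, 0, 0, -0.0014, 0.0386, 0, 0.55],
    [0, 0, 0, -0.0014, 0.0386, 0, 0.55],
    [0, 0, 0, -0.0014, 0.0386, 0, 0.55],
    [0, 0, 0, -0.0014, 0.0386, 0, 0.55],
    [0, 0, 0, -0.0014, 0.0386, 0, 0.55],
    [0, 0, 0, -0.0014, 0.0386, 0, 0.55],
    [0, 0, 0, -0.0014, 0.0386, 0, 0.55],
    [0, 0, 0, -0.0014, 0.0386, 0, 0.55],
    [0, 0, 0, -0.0014, 0.0386, 0, 0.55],
    [0, 0, 0, -0.0014, 0.0386, 0, 0.55],
    [0, 0, 0, -0.0014, 0.0386, 0, 0.55],
    [0, 0, 0, 0, 0.0386, 0, 0.55],
    [0, 0, 0, 0, 0, 0, 0.55],
    [0, 0, 0, 0, 0, 0, 0.55]
  ]
}}

```text
t: 15.38
eef_pos: [0.467, 0.2416, 0.2249]
ee_rot: [-0.055, 0.998, -0.0, -0.001]
wrist_force: [0.1, 0.6, -0.7]
width: 0.55
grasp_force: 0.0
```

```bash
python3 -c "
from h import *
goal((.47,.24,.22),96.2)
im,m=shot('wrist','w8')
for c in blobs(mask(im,18,32),4): print(c.min(0),c.max(0),rect(plane(m,c,.074)[:,:2]))"
```

```text
t 15.38 P [0.467  0.2416 0.2249] J [ 0.34  0.29 -0.26  1.02 -0.    0.23] w 0.55 gf 0.0 F [ 0.1  0.6 -0.7]
turn [-0.04 -0.09  0.11] shift [-0.0029 -0.0019  0.0049]
[298. 130.] [398. 270.] (array([0.4917, 0.2639]), 0.1278, 0.0607, -12.4)
[44. 21.] [135. 114.] (array([0.398 , 0.0315]), 0.0751, 0.0726, 80.7)
```

View pics/w8.png

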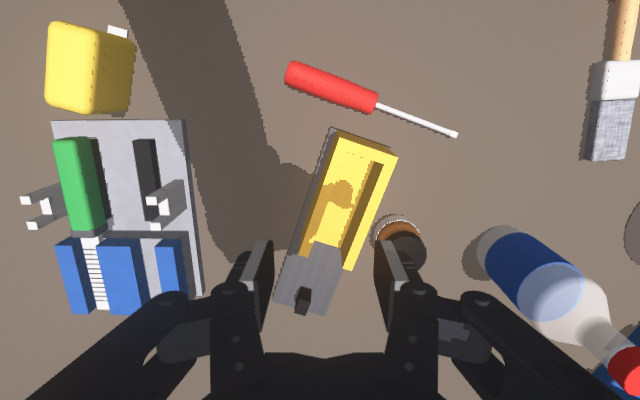

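The wrist view shows the stand with its closed end at (362,145) and its black post at (303,297), so its x axis points down and left in the picture. The jar at (403,240) is beside its blade-end right wall, the driver is at (335,85), and the green file is still in the rack at (80,190).

```bash
python3 -c "
import cv2
im=cv2.imread('pics/w8.png')[115:325,255:435]
cv2.imwrite('pics/w8c.png',cv2.resize(im,None,fx=2.85,fy=2.85,interpolation=cv2.INTER_CUBIC))"
```

```text
(no output)
```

View pics/w8c.png

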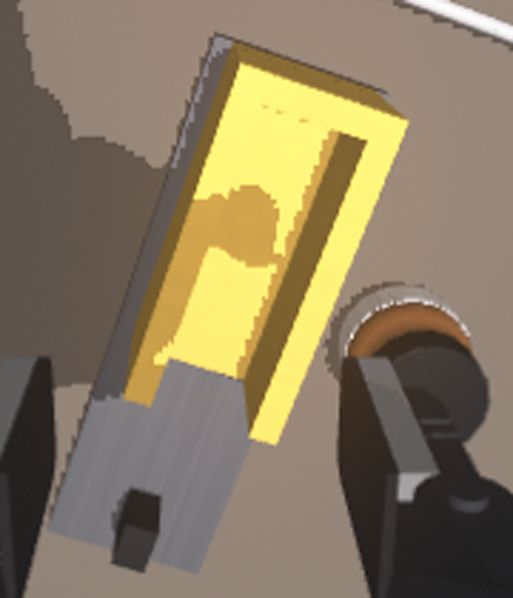

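```bash
python3 -c "
from h import *
im,m=shot('wrist')
def f(p,z): return plane(m,[(255+p[0]/2.85,115+p[1]/2.85)],z)[0,:2]
A,B,C=f((238,63),.074),f((408,121),.074),f((275,445),.074)
D,E=f((50,530),.012),f((198,572),.012)
P=(f((113,562),.039)+f((145,572),.039))/2
print(A,B,C,D,E,P)
print('closed w',np.linalg.norm(A-B),'len',np.linalg.norm(C-B),'base',np.linalg.norm(D-E))
for n,a,b in(('AB',A,B),('BC',B,C),('DE',D,E)): print(n,np.degrees(np.arctan2(*(b-a)[::-1])))
M=(A+B)/2; d=P-M; print('M-P',np.linalg.norm(d),np.degrees(np.arctan2(d[1],d[0])))
y=np.radians(-22)
Q=(D+E)/2;d=Q-M;print('M-Q',np.linalg.norm(d),np.degrees(np.arctan2(d[1],d[0])))
"
```

```text
[0.43021031 0.24927591] [0.44242211 0.30480082] [0.56128446 0.27839688] [0.64957978 0.19560381] [0.66425114 0.26262905] [0.644345   0.23181362]
closed w 0.056851951721883565 len 0.12175970730191742 base 0.06861217971255268
AB 77.59620456496314
BC -12.524256606373543
DE 77.65309332178033
M-P 0.21288789639163494 -12.265063158385628
M-Q 0.2257444173005228 -12.256235245690254
```

Request:
{"op": "send_rows", "data": {
  "rows": [
    [0, 0, 0, 0.0008, -0.0365, 0, 0.55],
    [0, 0, 0, 0.0008, -0.0365, 0, 0.55],
    [0, 0, 0, 0.0008, -0.0365, 0, 0.55],
    [0, 0, 0, 0.0008, -0.0365, 0, 0.55],
    [0, 0, 0, 0.0008, -0.0365, 0, 0.55],
    [0, 0, 0, 0.0008, -0.0365, 0, 0.55],
    [0, 0, 0, 0.0005, -0.0365, 0, 0.55],
    [0, 0, 0, 0, 0, 0.035, 0.55],
    [0, 0, 0, 0, 0, 0.035, 0.55],
    [0, 0, 0, 0, 0, 0.03, 0.55],
    [0, 0, 0, 0, 0, 0, 0.55],
    [0, 0, 0, 0, 0, 0, 0.55]
  ]
}}

```text
t: 16.48
eef_pos: [0.4884, -0.0157, 0.1249]
ee_rot: [-0.052, 0.999, 0.0, -0.002]
wrist_force: [0.2, -0.4, 0.2]
width: 0.555
grasp_force: 0.0
```

```bash
python3 -c "
from h import *
goal((.4893,-.0128,.028),96.2)
im,m=shot('wrist','w9')
for c in blobs(mask(im,40,85),2): print(c.min(0),c.max(0),rect(plane(m,c,.051)[:,:2]))"
```

```text
t 16.48 P [ 0.4884 -0.0157  0.1249] J [-0.18  0.32 -0.5   0.75 -0.   -0.29] w 0.555 gf 0.0 F [ 0.2 -0.4  0.2]
turn [ 0.06 -0.23 -0.19] shift [-0.0012  0.0028  0.0969]
[309. 169.] [344. 293.] (array([ 0.511 , -0.0113]), 0.096, 0.0245, 6.3)
```

Request:
{"op": "send_rows", "data": {
  "rows": [
    [0, 0, 0, -0.001, 0.0022, 0.03, 0.55],
    [0, 0, 0, 0, 0, 0.03, 0.55],
    [0, 0, 0, 0, 0, 0.025, 0.55],
    [0, 0, 0, 0, 0, 0.012, 0.55],
    [0, 0, 0, 0, 0, 0, 0.55],
    [0, 0, 0, 0, 0, 0, 0.4],
    [0, 0, 0, 0, 0, 0, 0],
    [0, 0, 0, 0, 0, 0, 0],
    [0, 0, 0, 0, 0, 0, 0],
    [0, 0, 0, 0, 0, 0, 0]
  ],
  "squeeze": 80
}}

```text
t: 17.37
eef_pos: [0.4931, -0.0127, 0.0312]
ee_rot: [-0.054, 0.999, -0.001, 0.002]
wrist_force: [-1.2, -1.2, 6.6]
width: 0.282
grasp_force: 79.3
```

Request:
{"op": "send_rows", "data": {
  "rows": [
    [0, 0, 0, 0, 0, -0.005, 0],
    [0, 0, 0, 0, 0, -0.01, 0],
    [0, 0, 0, 0, 0, -0.015, 0],
    [0, 0, 0, 0, 0, -0.02, 0],
    [0, 0, 0, 0, 0, -0.03, 0],
    [0, 0, 0, 0, 0, -0.03, 0],
    [0, 0, 0, 0, 0, 0, 0],
    [0, 0, 0, 0, 0, 0, 0]
  ]
}}

```text
t: 18.03
eef_pos: [0.4928, -0.0126, 0.1414]
ee_rot: [-0.054, 0.999, -0.001, 0.003]
wrist_force: [-0.4, 0.3, -3.0]
width: 0.284
grasp_force: 78.7
```

```bash
python3 -c "
from h import *
goal((.53,-.12,.13),83.8)"
```

```text
t 18.03 P [ 0.4928 -0.0126  0.1414] J [-0.18  0.3  -0.48  0.79 -0.   -0.28] w 0.284 gf 78.7 F [-0.4  0.3 -3. ]
turn [-0.05  0.29 12.4 ] shift [-0.0486 -0.1028  0.0114]
```

Request:
{"op": "send_rows", "data": {
  "rows": [
    [0, 0, 0, 0, -0.02, 0, 0],
    [0, 0, 0, 0, -0.035, 0, 0],
    [0, 0, 0, 0, -0.035, 0, 0],
    [0, 0, 6.2, 0, 0, 0, 0],
    [0, 0, 6.2, 0, 0, 0, 0],
    [0, 0, 0, 0, 0, 0, 0],
    [0, 0, 0, 0, 0, 0, 0]
  ]
}}

```text
t: 18.62
eef_pos: [0.4998, -0.1015, 0.1379]
ee_rot: [0.053, 0.999, 0.0, -0.001]
wrist_force: [-0.2, 0.4, -2.5]
width: 0.282
grasp_force: 79.2
```

```bash
python3 -c "
from h import *
goal((.5292,-.1143,.02),83.8)"
```

```text
t 18.62 P [ 0.4998 -0.1015  0.1379] J [-0.35  0.34 -0.43  0.8   0.   -0.24] w 0.282 gf 79.2 F [-0.2  0.4 -2.5]
turn [ 0.04 -0.13  0.14] shift [-0.0306 -0.0095  0.1179]
```

Request:
{"op": "send_rows", "data": {
  "rows": [
    [0, 0, 0, -0.03, -0.0095, 0, 0],
    [0, 0, 0, 0, 0, 0.03, 0],
    [0, 0, 0, 0, 0, 0.035, 0],
    [0, 0, 0, 0, 0, 0.03, 0],
    [0, 0, 0, 0, 0, 0.02, 0],
    [0, 0, 0, 0, 0, 0.005, 0],
    [0, 0, 0, 0, 0, 0, 0],
    [0, 0, 0, 0, 0, 0, 0]
  ]
}}

```text
t: 19.28
eef_pos: [0.53, -0.1143, 0.0193]
ee_rot: [0.053, 0.999, -0.0, 0.0]
wrist_force: [0.6, 0.5, -2.6]
width: 0.289
grasp_force: 79.2
```

Request:
{"op": "send_rows", "data": {
  "rows": [
    [0, 0, 0, 0, 0, 0.006, 0],
    [0, 0, 0, 0, 0, 0.004, 0],
    [0, 0, 0, 0, 0, 0.002, 0],
    [0, 0, 0, 0, 0, 0, 0],
    [0, 0, 0, 0, 0, 0, 0]
  ]
}}

```text
t: 19.7
eef_pos: [0.5297, -0.1145, 0.007]
ee_rot: [0.054, 0.999, -0.0, 0.0]
wrist_force: [-0.4, 0.0, -2.1]
width: 0.286
grasp_force: 79.2
```

Request:
{"op": "send_rows", "data": {
  "rows": [
    [0, 0, 0, 0, 0, 0.001, 0],
    [0, 0, 0, 0, 0, 0.0007, 0],
    [0, 0, 0, 0, 0, 0, 0.32],
    [0, 0, 0, 0, 0, 0, 0.4],
    [0, 0, 0, 0, 0, 0, 0.5],
    [0, 0, 0, 0, 0, 0, 0.5],
    [0, 0, 0, 0, 0, 0, 0.5],
    [0, 0, 0, 0, 0, -0.02, 0.5],
    [0, 0, 0, 0, 0, -0.035, 0.5],
    [0, 0, 0, 0, 0, -0.04, 0.5],
    [0, 0, 0, -0.033, 0, 0, 0.5],
    [0, 0, 0, -0.033, 0, 0, 0.5],
    [0, 0, 0, -0.033, 0, 0, 0.5],
    [0, 0, 0, 0, 0, 0, 0.5],
    [0, 0, 0, 0, 0, 0, 0.5]
  ]
}}

```text
t: 20.95
eef_pos: [0.6291, -0.1253, 0.0995]
ee_rot: [0.054, 0.999, -0.0, 0.0]
wrist_force: [-0.4, 0.5, -0.7]
width: 0.5
grasp_force: 0.0
```

```bash
python3 -c "
from h import *
goal((.60+.028*.994,-.122-.028*.108,.003),83.8)
im,m=shot('wrist','w10')
for c in blobs(mask(im,40,85),2): print(c.min(0),c.max(0),rect(plane(m,c,.026)[:,:2]))
h=cv2.cvtColor(im,cv2.COLOR_RGB2HSV);k=((h[...,2]>120)&(h[...,1]<40)).astype(np.uint8);k[:,:250]=0;k[:,400:]=0
for c in blobs(k,3,80): print('w',c.min(0),c.max(0),rect(plane(m,c,.017)[:,:2]))"
```

```text
t 20.95 P [ 0.6291 -0.1253  0.0995] J [-0.31  0.6  -0.11  0.86 -0.   -0.2 ] w 0.5 gf 0.0 F [-0.4  0.5 -0.7]
turn [-0.    0.01  0.03] shift [0.0013 0.0001 0.0965]
[303.   0.] [344. 155.] (array([ 0.5492, -0.1168]), 0.0921, 0.025, -6.2)
w [309. 169.] [338. 205.] (array([ 0.6197, -0.1245]), 0.0265, 0.0208, -6.2)
w [310. 260.] [337. 287.] (array([ 0.6886, -0.1321]), 0.0239, 0.0206, -6.9)
w [309. 215.] [337. 221.] (array([ 0.6428, -0.1273]), 0.0204, 0.0047, 83.8)
```

View pics/w10.png

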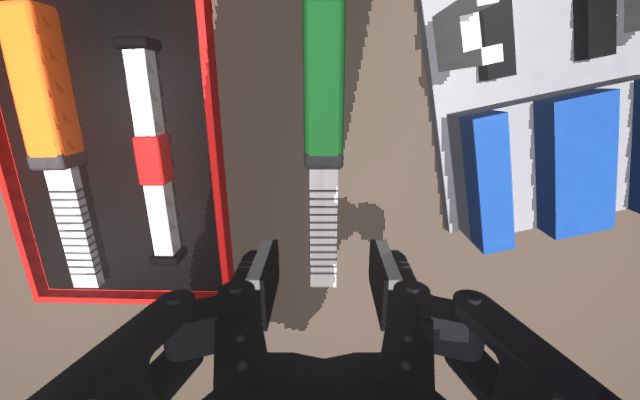

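The wrist view shows the green file flat on the bench with its blade from (323,169) to (323,287), centred between the fingers. The bar and the orange file lie side by side in the tray at the left.

Request:
{"op": "send_rows", "data": {
  "rows": [
    [0, 0, 0, 0, 0, 0.03, 0.5],
    [0, 0, 0, 0, 0, 0.03, 0.5],
    [0, 0, 0, 0, 0, 0.025, 0.5],
    [0, 0, 0, 0, 0, 0.01, 0.5],
    [0, 0, 0, 0, 0, 0, 0.5],
    [0, 0, 0, 0, 0, 0, 0.5]
  ],
  "squeeze": 110
}}

```text
t: 21.5
eef_pos: [0.6272, -0.125, 0.0053]
ee_rot: [0.054, 0.999, 0.0, -0.001]
wrist_force: [0.0, -0.4, -0.1]
width: 0.496
grasp_force: 0.0
```

Request:
{"op": "send_rows", "data": {
  "rows": [
    [0, 0, 0, 0, 0, 0.002, 0.35],
    [0, 0, 0, 0, 0, 0, 0.3],
    [0, 0, 0, 0, 0, 0, 0],
    [0, 0, 0, 0, 0, 0, 0],
    [0, 0, 0, 0, 0, 0, 0],
    [0, 0, 0, 0, 0, 0, 0],
    [0, 0, 0, 0, 0, 0, 0],
    [0, 0, 0, 0, 0, 0, 0]
  ],
  "squeeze": 110
}}

```text
t: 22.17
eef_pos: [0.6293, -0.1256, 0.0048]
ee_rot: [0.054, 0.999, -0.0, 0.001]
wrist_force: [-0.5, 0.3, 6.1]
width: 0.195
grasp_force: 107.7
```

Request:
{"op": "send_rows", "data": {
  "rows": [
    [0, 0, 0, 0, 0, -0.005, 0],
    [0, 0, 0, 0, 0, -0.01, 0],
    [0, 0, 0, 0, 0, -0.02, 0],
    [0, 0, 0, 0, 0, -0.03, 0],
    [0, 0, 0, 0, 0, -0.03, 0],
    [0, 0, 0, 0, 0, -0.03, 0],
    [0, 0, 0, 0, 0, -0.01, 0],
    [0, 0, 0, 0, 0, 0, 0],
    [0, 0, 0, 0, 0, 0, 0]
  ]
}}

```text
t: 22.92
eef_pos: [0.6279, -0.1251, 0.1379]
ee_rot: [0.054, 0.999, -0.0, 0.0]
wrist_force: [-1.0, -0.3, -2.5]
width: 0.196
grasp_force: 107.9
```

```bash
python3 -c "
from h import *
goal((.5513+.0285*.9767,.2520-.0285*.2147,.13),77.6)
im,m=shot('wrist','w11')
for c in blobs(mask(im,40,85),2): print(c.min(0),c.max(0),rect(plane(m,c,.135+.026)[:,:2]))
im,m=shot('side','d11');c=blobs(mask(im,40,85,box=(200,120,340,240)),2)
print([(x.min(0),x.max(0)) for x in c]);cv2.imwrite('pics/d11c.png',cv2.resize(im[120:225,220:340,::-1],(600,525)))"
```

```text
t 22.92 P [ 0.6279 -0.1251  0.1379] J [-0.31  0.56 -0.07  0.94  0.   -0.2 ] w 0.196 gf 107.9 F [-1.  -0.3 -2.5]
turn [-0.    0.02  6.2 ] shift [0.1273 0.3519 0.0079]
[287.   0.] [361. 201.] (array([ 0.559 , -0.1178]), 0.069, 0.0244, -6.2)
[(array([276., 161.]), array([301., 176.]))]
```

View pics/d11c.png

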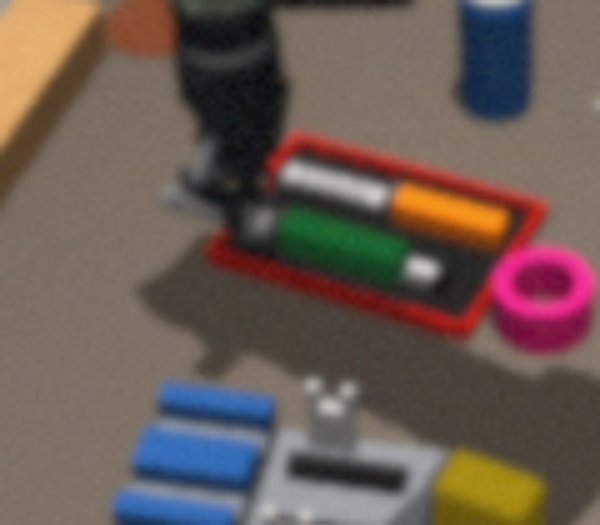

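The enlarged side crop shows the green file held by its blade, apparently level, at (340,245), above and in front of the tray. The bar is hidden behind it and the orange file lies flat at (450,210).

Request:
{"op": "send_rows", "data": {
  "rows": [
    [0, 0, 6.2, 0, 0, 0, 0],
    [0, 0, 0, 0.007, 0.02, 0, 0],
    [0, 0, 0, 0.012, 0.033, 0, 0],
    [0, 0, 0, 0.012, 0.033, 0, 0],
    [0, 0, 0, 0.012, 0.033, 0, 0],
    [0, 0, 0, 0.012, 0.033, 0, 0],
    [0, 0, 0, 0.012, 0.033, 0, 0],
    [0, 0, 0, 0.012, 0.033, 0, 0],
    [0, 0, 0, 0.012, 0.033, 0, 0],
    [0, 0, 0, 0.012, 0.033, 0, 0],
    [0, 0, 0, 0.012, 0.033, 0, 0],
    [0, 0, 0, 0.012, 0.02, 0, 0],
    [0, 0, 0, 0.0103, 0.0149, 0, 0],
    [0, 0, 0, 0, 0, 0, 0],
    [0, 0, 0, 0, 0, 0, 0],
    [0, 0, 0, 0, 0, 0, 0]
  ]
}}

```text
t: 24.35
eef_pos: [0.5688, 0.2472, 0.1365]
ee_rot: [0.108, 0.994, -0.001, -0.001]
wrist_force: [0.2, -0.2, -2.4]
width: 0.196
grasp_force: 108.0
```

```bash
python3 -c "
from h import *
goal((.5513+.0285*.9767,.2520-.0285*.2147,.0348),77.6)
im,m=shot('wrist','w12')
P,R,s=tool();zt=P[2]+.0082+.013
c=blobs(mask(im,40,85),1)[0];print(c.min(0),c.max(0))
for r in (20,60,100,140): 
    q=c[abs(c[:,1]-r)<1];X=plane(m,[(q[:,0].min(),r),(q[:,0].max()+1,r)],zt)[:,:2];print(r,X.mean(0),np.linalg.norm(X[1]-X[0]))
"
```

```text
t 24.35 P [0.5688 0.2472 0.1365] J [ 0.29  0.53 -0.13  0.91 -0.    0.51] w 0.196 gf 108.0 F [ 0.2 -0.2 -2.4]
turn [-0.1  -0.11 -0.01] shift [-0.0104  0.0009  0.1017]
[287.   0.] [361. 201.]
20 [0.47313012 0.26868311] 0.02442190436376418
60 [0.48548883 0.26598352] 0.0244430897380626
100 [0.49847509 0.26278412] 0.023782189784619354
140 [0.51235038 0.25974288] 0.023838192121292043
```

View pics/w12.png

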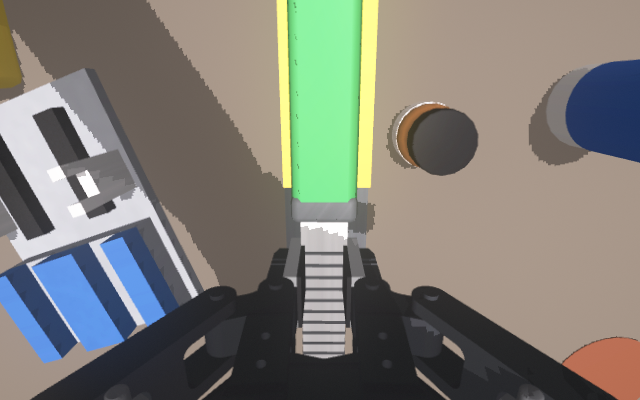

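The wrist view shows the green file in line above the groove, with its walls showing evenly at x=287 and x=368 either side of the handle. The jar at (435,140) is well clear of the fingers.

Request:
{"op": "send_rows", "data": {
  "rows": [
    [0, 0, 0, -0.0104, 0.0015, 0, 0],
    [0, 0, 0, 0, 0, 0.02, 0],
    [0, 0, 0, 0, 0, 0.02, 0],
    [0, 0, 0, 0, 0, 0.005, 0],
    [0, 0, 0, 0, 0, 0, 0],
    [0, 0, 0, 0, 0, 0, 0]
  ]
}}

```text
t: 24.9
eef_pos: [0.5801, 0.2464, 0.0931]
ee_rot: [0.109, 0.994, -0.0, -0.0]
wrist_force: [0.7, 0.1, -1.6]
width: 0.191
grasp_force: 108.0
```

```bash
python3 -c "
from h import *
goal((.5513+.0285*.9767,.2520-.0285*.2147,.0348),77.6)
im,m=shot('wrist','w13')
zt=tool()[0][2]+.0212
g=mask(im,40,85);y=mask(im,18,32)
for r in (20,80,140):
    q=np.flatnonzero(g[r,200:450])+200;w=np.flatnonzero(y[r,200:450])+200
    a=plane(m,[(q.min(),r),(q.max()+1,r)],zt)[:,:2]
    print(r,q.min(),q.max(),w.min(),w.max(),'mid offs mm from tool', [(float((p-tool()[0][:2])@tool()[1][:2,1])*1e3) for p in (a.mean(0),plane(m,[(w.min(),r),(w.max()+1,r)],.074)[:,:2].mean(0))])
"
```

```text
t 24.9 P [0.5801 0.2464 0.0931] J [ 0.28  0.59 -0.15  0.83 -0.    0.5 ] w 0.191 gf 108.0 F [ 0.7  0.1 -1.6]
turn [-0.02 -0.04 -0.07] shift [ 0.0008 -0.0007  0.0583]
20 287 361 283 365 mid offs mm from tool [-0.4682384424622426, -0.3545590033962957]
80 354 357 285 363 mid offs mm from tool [10.504456728789444, -0.34173435906345545]
140 290 355 266 381 mid offs mm from tool [-0.9957344498030579, -0.5699669883293323]
```

Request:
{"op": "send_rows", "data": {
  "rows": [
    [0, 0, 0, 0, 0, 0.015, 0],
    [0, 0, 0, 0, 0, 0.015, 0],
    [0, 0, 0, 0, 0, 0.015, 0],
    [0, 0, 0, 0, 0, 0.007, 0],
    [0, 0, 0, 0, 0, 0, 0],
    [0, 0, 0, 0, 0, 0, 0]
  ]
}}

```text
t: 25.45
eef_pos: [0.5804, 0.2473, 0.0418]
ee_rot: [0.108, 0.994, 0.0, 0.0]
wrist_force: [-0.4, -0.8, -0.8]
width: 0.195
grasp_force: 108.1
```

Request:
{"op": "send_rows", "data": {
  "rows": [
    [0, 0, 0, 0, 0, 0.003, 0],
    [0, 0, 0, 0, 0, 0.002, 0],
    [0, 0, 0, 0, 0, 0.001, 0],
    [0, 0, 0, 0, 0, 0, 0],
    [0, 0, 0, 0, 0, 0, 0]
  ]
}}

```text
t: 25.87
eef_pos: [0.5801, 0.2473, 0.0354]
ee_rot: [0.108, 0.994, 0.0, 0.0]
wrist_force: [0.5, -0.2, -0.8]
width: 0.195
grasp_force: 108.1
```

Request:
{"op": "send_rows", "data": {
  "rows": [
    [0, 0, 0, 0, 0, 0.001, 0],
    [0, 0, 0, 0, 0, 0.001, 0],
    [0, 0, 0, 0, 0, 0, 0]
  ]
}}

```text
t: 26.12
eef_pos: [0.5802, 0.2473, 0.0352]
ee_rot: [0.108, 0.994, 0.0, 0.001]
wrist_force: [-5.7, -1.9, 11.4]
width: 0.198
grasp_force: 109.8
```

Contact at the expected height. Releasing gently.

Request:
{"op": "send_rows", "data": {
  "rows": [
    [0, 0, 0, 0, 0, -0.0005, 0.21],
    [0, 0, 0, 0, 0, 0, 0.26],
    [0, 0, 0, 0, 0, 0, 0.35],
    [0, 0, 0, 0, 0, 0, 0.42],
    [0, 0, 0, 0, 0, 0, 0.42],
    [0, 0, 0, 0, 0, 0, 0.42],
    [0, 0, 0, 0, 0, -0.01, 0.42],
    [0, 0, 0, 0, 0, -0.025, 0.42],
    [0, 0, 0, 0, 0, -0.035, 0.42],
    [0, 0, 0, 0, 0, -0.04, 0.42],
    [0, 0, 0, 0, 0, -0.04, 0.42],
    [0, 0, 0, 0, 0, -0.03, 0.42],
    [0, 0, 0, 0.03, 0, 0, 0.42],
    [0, 0, 0, 0.03, 0, 0, 0.42],
    [0, 0, 0, 0, 0, 0, 0.42],
    [0, 0, 0, 0, 0, 0, 0.42]
  ]
}}

```text
t: 27.45
eef_pos: [0.5202, 0.2604, 0.2147]
ee_rot: [0.107, 0.994, 0.0, 0.0]
wrist_force: [1.1, -0.1, 0.2]
width: 0.424
grasp_force: 0.0
```

```bash
python3 -c "
from h import *
goal((.5513+.0285*.9767,.2520-.0285*.2147,.0348),77.6)
im,m=shot('wrist','w14')
S=np.array([.5513,.2520]);u=np.array([.9767,-.2147]);n=np.array([.2147,.9767])
c=blobs(mask(im,40,85),1)[0]
# tilt check by width of green handle at several rows
for r in np.linspace(c[:,1].min()+15,c[:,1].max()-10,4).astype(int):
    q=c[abs(c[:,1]-r)<1];X=plane(m,[(q[:,0].min(),r),(q[:,0].max()+1,r)],.056)[:,:2];e=X.mean(0)-S;print(r,'x %.1f y %.1f w %.1f mm'%(e@u*1e3,e@n*1e3,1e3*np.linalg.norm(X[1]-X[0])))
print(c.min(0),c.max(0),rect(plane(m,c,.056)[:,:2]))
cv2.imwrite('pics/w14c.png',im[:,:,::-1])
im,m=shot('side');cv2.imwrite('pics/d14c.png',cv2.resize(im[225:305,200:320,::-1],(720,480)))
"
```

```text
t 27.45 P [0.5202 0.2604 0.2147] J [ 0.34  0.4  -0.13  1.04 -0.    0.55] w 0.424 gf 0.0 F [ 1.1 -0.1  0.2]
turn [0.01 0.03 0.08] shift [-0.0607 -0.0016  0.1799]
131 x -72.2 y 13.9 w 2.7 mm
149 x -55.8 y 13.2 w 0.9 mm
167 x -39.0 y 13.0 w 1.9 mm
185 x -21.6 y 13.2 w 3.8 mm
[334. 116.] [338. 195.] (array([0.5066, 0.2749]), 0.0737, 0.0031, -12.5)
```

View pics/w14c.png

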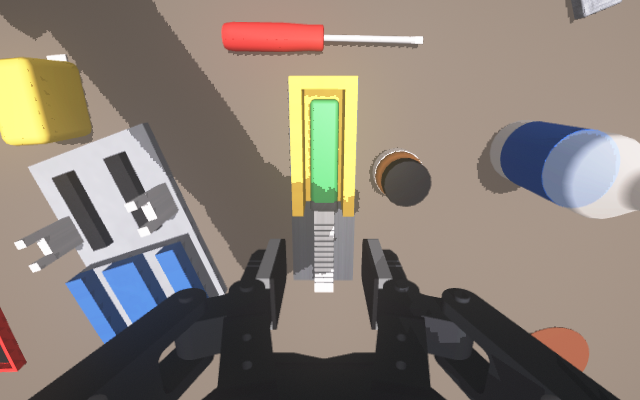

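The wrist view shows the green file lying straight in the groove, handle end at (324,99) and blade tip at (324,291), with the fingers clear. The jar and the driver are where they were.

```bash
python3 -c "
from h import *
from rig import bot
im,m=shot('wrist')
S=np.array([.5513,.2520]);u=np.array([.9767,-.2147]);n=np.array([.2147,.9767])
P=[plane(m,[p],z)[0,:2] for p,z in(((324,99),.056),((324,291),.047))]
for p in P: print('x %.1f y %.1f'%((p-S)@u*1e3,(p-S)@n*1e3))
print('len %.1f'%(1e3*np.linalg.norm(P[1]-P[0])))
a,b=plane(m,[(311,150),(339,150)],.056)[:,:2];print('handle w',np.linalg.norm(a-b))
c=(P[0]+P[1])/2-S
if abs(c@u)<.01 and abs(c@n)<.008 and abs(np.linalg.norm(P[1]-P[0])-.2)<.006: print(bot.sign_off())
"
```

```text
x -98.1 y 2.0
x 101.8 y 2.1
len 199.8
handle w 0.0255747968874525
the job is handed in; nothing more can be done
None
```

The retaining bar and the orange-handled file are in the red tray, the green-handled file is seated in the yellow cleaning stand, and the job was handed in at about 27.5 s; no verdict came back.

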